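# Put the wire-working kit away

## Task

Clear the wire-working kit off the cutting mat: stand the two orange spools flat on the floor of the orange tray and the two blue spools flat on the floor of the blue tray, side by side, and slide the steel mandrel upright and fully home into the bore of the wooden block. Set each thing down rather than dropping it, and leave the spray can and the roll of tape where they are.

Things in the scene. Friction and masses are not known exactly. Their poses are not given: they have to be found in the camera images.
- orange_spool_1: Small craft-wire spool with orange plastic flanges and copper wire, 44 mm diameter, 36 mm tall, 0.12 kg, standing on one flange (axis vertical) on the table. Origin at its very centre, 18 mm above its underside; z is its axis. Both orange spools are alike.
- orange_spool_2: Small craft-wire spool with orange plastic flanges and copper wire, 44 mm diameter, 36 mm tall, 0.12 kg, standing on one flange (axis vertical) on the table. Origin at its very centre, 18 mm above its underside; z is its axis. Both orange spools are alike.
- blue_spool_1: Small craft-wire spool with blue plastic flanges and silvery steel wire, 44 mm diameter, 36 mm tall, 0.12 kg, standing on one flange (axis vertical) on the table. Origin at its very centre, 18 mm above its underside; z is its axis. Both blue spools are alike.
- blue_spool_2: Small craft-wire spool with blue plastic flanges and silvery steel wire, 44 mm diameter, 36 mm tall, 0.12 kg, standing on one flange (axis vertical) on the table. Origin at its very centre, 18 mm above its underside; z is its axis. Both blue spools are alike.
- mandrel: Bare steel mandrel (forming pin): plain round bar, 26 mm diameter, 70 mm tall, 0.2 kg, with two thin dark rings, standing upright on the table. Origin at the centre of its foot, which has a 1 mm chamfer; z points up along it to its top.
- orange_tray: Fixed open tray, black walls with orange rim and orange floor, 156 mm (its x) by 112 mm (its y) outside, 20 mm high; walls and floor 4 mm thick. Origin at the centre of its underside, on the table; x is its long direction, z up. Room for two spools side by side along x, about 36 mm either side of the middle.
- blue_tray: Fixed open tray, black walls with blue rim and blue floor, 156 mm (its x) by 112 mm (its y) outside, 20 mm high; walls and floor 4 mm thick. Origin at the centre of its underside, on the table; x is its long direction, z up. Room for two spools side by side along x, about 36 mm either side of the middle.
- block: Fixed pale wooden block, 100 x 100 mm, 42 mm high, with one round vertical bore in the middle of its top: 28 mm diameter (the mandrel has 1 mm all round), 2 mm chamfer at the mouth, 32 mm deep, flat bottom 10 mm above the table. Origin at the centre of its underside, on the bore's axis, on the table; z up.
- spray_can: Bystander: loose upright spray can, brass-coloured with a yellow label, 52 mm diameter, 170 mm tall, at the left edge of the work. Origin at the centre of its base.
- tape_roll: Bystander: loose roll of pale tape lying flat, 90 mm outside diameter, 25 mm high, at the right edge of the work. Origin at the centre of its underside.

How it is judged:
At the end, for the whole second after the job is handed in: Each spool is at rest and released in the tray of its own colour, flat on the tray floor (within 5 mm of its resting height, axis within 0.12 rad of the tray's upright); the mandrel is at rest and released in the bore, within 4 mm of its axis and of its full depth, upright within 0.1 rad (x of orange_spool_1 in the frame of orange_tray between -0.058 and 0.058 m and y of orange_spool_1 in the frame of orange_tray between -0.036 and 0.036 m and z of orange_spool_1 in the frame of orange_tray between 0.017 and 0.027 m and angle between the z axis of each of orange_spool_1, orange_spool_2 and the z axis of orange_tray, either way round below 0.12 rad and linear speed of each of orange_spool_1, orange_spool_2, blue_spool_1, blue_spool_2, mandrel below 0.02 m/s and x of orange_spool_2 in the frame of orange_tray between -0.058 and 0.058 m and y of orange_spool_2 in the frame of orange_tray between -0.036 and 0.036 m and z of orange_spool_2 in the frame of orange_tray between 0.017 and 0.027 m and x of blue_spool_1 in the frame of blue_tray between -0.058 and 0.058 m and y of blue_spool_1 in the frame of blue_tray between -0.036 and 0.036 m and z of blue_spool_1 in the frame of blue_tray between 0.017 and 0.027 m and angle between the z axis of each of blue_spool_1, blue_spool_2 and the z axis of blue_tray, either way round below 0.12 rad and x of blue_spool_2 in the frame of blue_tray between -0.058 and 0.058 m and y of blue_spool_2 in the frame of blue_tray between -0.036 and 0.036 m and z of blue_spool_2 in the frame of blue_tray between 0.017 and 0.027 m and horizontal distance between mandrel and block below 0.004 m and z of mandrel in the frame of block below 0.014 m and angle between mandrel's own z axis and vertical below 0.1 rad); the robot touches nothing.
It fails at once if the spray can is pushed more than 20 mm or knocked over (distance of spray_can from where it was at the start of the episode above 0.02 m or angle between spray_can's own z axis and vertical above 0.3 rad).
It fails at once if the tape roll is pushed more than 20 mm or knocked over (distance of tape_roll from where it was at the start of the episode above 0.02 m or angle between tape_roll's own z axis and vertical above 0.3 rad).
It fails at once if a spool or the mandrel is dropped or thrown: moving faster than 1 m/s (a fall of about 5 cm) out of the gripper ((linear speed of orange_spool_1 above 1 m/s and contact force between orange_spool_1 and the fingers below 0.05 N) or (linear speed of orange_spool_2 above 1 m/s and contact force between orange_spool_2 and the fingers below 0.05 N) or (linear speed of blue_spool_1 above 1 m/s and contact force between blue_spool_1 and the fingers below 0.05 N) or (linear speed of blue_spool_2 above 1 m/s and contact force between blue_spool_2 and the fingers below 0.05 N) or (linear speed of mandrel above 1 m/s and contact force between mandrel and the fingers below 0.05 N)).
It also fails if it takes over 112 s, if anything falls off the work surface, if the arm or the gripper's body presses on something with over 40 N, if the wrist force passes 120 N, or if a joint passes its speed limit or range.

## Robot

A 6-joint arm with a two-finger parallel gripper is mounted at the origin on the work surface. World frame = base frame: x ahead of the robot, y to its left, z up, the work surface at z = 0. Lengths are in m, angles in rad, forces in N, time in s.
With the tool pointing down it reaches from about 0.225 to 0.875 m from the base axis. Payload 3.4 kg.
Tool frame: the origin (TCP) lies at the very end of the fingers, on their centre line; the grasp point (between the pads) lies 19 mm behind it (manip.grasp_offset is the distance from the TCP to the grasp point, in m); x points along the fingers, y is the direction in which the jaws open and shut, and the axes are right-handed (so a half turn about x gives the same grasp; the last joint's range is limited). The gripper opens to 85 mm and grips with 20 to 120 N. Pads are 22 mm wide; open, the fingers measure 114 mm over their backs; the gripper's body (76 mm by 85 mm) begins 54 mm behind the grasp point. The pads swing forward as they close: fully open they stand 13 mm farther back than shut.
Start: joints at [-1.438, 0.276, 1.505, -0, 1.361, -0.121], TCP at [0.144, -0.557, 0.202] pointing down, gripper open.
Joint ranges: [-2.89, 2.89], [-0.75, 2.08], [0.22, 2.7], [-1.18, 4.32], [0.11, 2.71], [-2.7, 2.7]. Speed limits (rad/s): [2.57, 2.57, 3.14, 3.14, 3.14, 3.14].

## Interface

Orientations are given as a unit quaternion [w, x, y, z].
In Python, from rig import manip gives the robot as it stands.
- The arm moves only by the tool step_arm, never from a script. Its argument "increments" is a list of rows, each an object with "grip": the opening, from 0 (shut) to 1 (fully open); "delta_pos": the shift along the world's x, y, z in m, a list of three; "twist": the turn about the world's z in degrees. A call has 1 to 10 rows; each row shifts and turns the commanded pose from where the row before left it; what a row does not reach is not made up. A row lasts 1/12 s, in which the tool goes at most 41.7 mm and 7.16 degrees, less where a joint would pass 70% of its speed; a pose out of reach is approached as far as the arm can. A call with a gripper value outside its range is refused whole. The fingers move at their own pace and stop on an object; "force" is the grip in N (left out, the last holds). Time passes only in rows, so rows that do not move let the fingers close. It gives the time, the measured TCP pose, the force and the opening at its end, in the units of the state.
- manip.get_state(): the state, without advancing time (a new reading comes with each control period).
- manip.get_image(name): name is "scene" or "top" or "wrist"; returns a dict with "img" (384x512x3 uint8, red, green, blue), "fx", "fy", "cx", "cy" (pixels), "rvec" (rotation vector, rad) and "tvec" (3), from world to camera coordinates, as OpenCV has them; the wrist camera has in their place "mount" (4x4, takes a point from camera to tool coordinates, whose origin is the TCP and whose axes are the tool frame's). Camera axes: x right, y down, z forward; pixel columns grow to the right and rows downward; lengths in m; the calibration is good to about 2 mm. A picture is of the moment at which its call begins: read the wrist's pose just before it. There is no depth.
- manip.sign_off(): hands the job in, once; it reports no verdict.
The state is a dict: "clock": time; "qpos": joint angles; "qd": joint speeds; "effort": joint torques, N m; "position": TCP position; "ee_rot": TCP orientation; "contact_force": force on the tool from outside, world axes, zero at the start; "moment": the same for the moment, N m; "width": finger opening in m.
Only numpy, scipy, OpenCV 4.12 (cv2) and the standard library are available. Lean on these libraries where they do the work, as an engineer would, in place of code of your own. Each camera call takes 0.05 s, during which the arm holds its last target. There are 200 camera calls.

## Working session

There is one attempt and no reset: what is moved stays moved. The work goes in short steps, Python scripts to look and compute and a tool call to move; the robot and the scene stay as the last step left them, time stands still between calls to the robot, and variables do not carry over. Pictures are saved under pics/ and viewed, about 12 in all and at most 16, crops included, and the job is handed in when it is done.

Besides the shell and the picture viewer there is one more tool, called after "Request:" as name(argument=value, ...), one argument or row to a line, values as JSON. step_arm: Moves the arm, as the interface text tells. Its arguments: {"type":"object","properties":{"increments":{"type":"array"},"force":{"type":"number"}},"required":["increments"]}

```bash
mkdir -p pics && ls && python3 - <<'E'
from rig import manip
import cv2,numpy as np
s=manip.get_state();print(s)
for n in("top","scene"):
    d=manip.get_image(n);cv2.imwrite(f"pics/{n}0.png",cv2.resize(d["img"][:,:,::-1],(800,600)));cv2.imwrite(f"{n}0_raw.png",d["img"][:,:,::-1])
    np.savez(n+"0.npz",**d);print({k:v for k,v in d.items() if k!="img"})
E
```

```text
pics
{'clock': 0.0, 'qpos': array([-1.43801120e+00,  2.76614621e-01,  1.50611620e+00, -7.00174565e-06,
        1.36068508e+00, -1.21022535e-01]), 'qd': array([ 1.88780910e-05, -1.07811202e-03, -8.80981117e-04, -4.66419127e-05,
        1.43703037e-03,  2.11781839e-04]), 'effort': array([-1.11423433e-03, -4.16773367e+01, -2.45805591e+01, -4.88072055e-04,
        1.08674282e-02, -2.11186051e-05]), 'position': array([ 0.14428172, -0.5560192 ,  0.20133531]), 'ee_rot': array([-0.08884979, -0.70141402, -0.09013896,  0.70142644]), 'contact_force': array([-0.60270898,  0.42442232, -0.13890545]), 'moment': array([-0.02554641,  0.0275425 ,  0.06313254]), 'width': 0.0855088558788517}
{'fx': 382.3748588378829, 'fy': 382.3748588378829, 'cx': 257.4298147889305, 'cy': 195.61108497505091, 'rvec': array([ 2.18367107, -2.19480318,  0.05597496]), 'tvec': array([0.03024015, 0.49836933, 1.01601861])}
{'fx': 440.25851509863685, 'fy': 440.25851509863685, 'cx': 249.37884282717621, 'cy': 195.58349017069648, 'rvec': array([ 0.76479384,  2.73623807, -0.91942692]), 'tvec': array([ 0.41948156, -0.18028305,  1.54712498])}
```

View pics/top0.png

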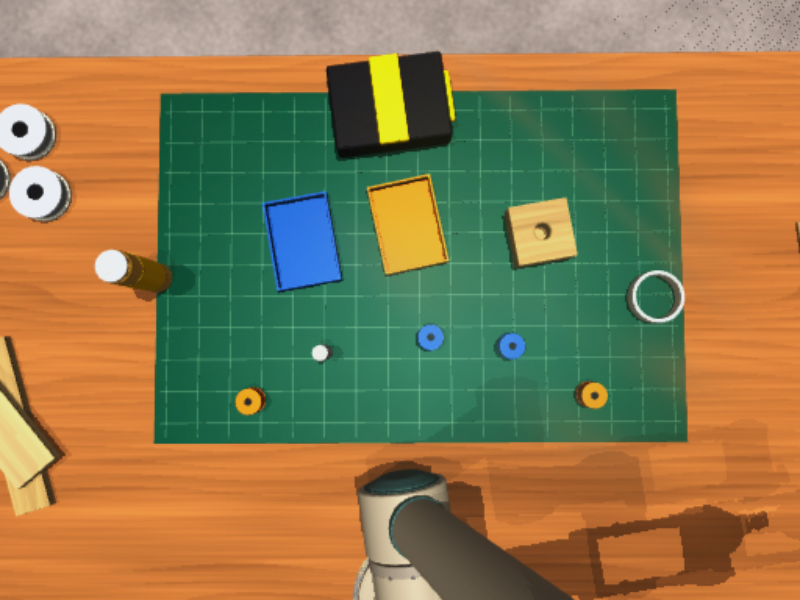

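View pics/scene0.png

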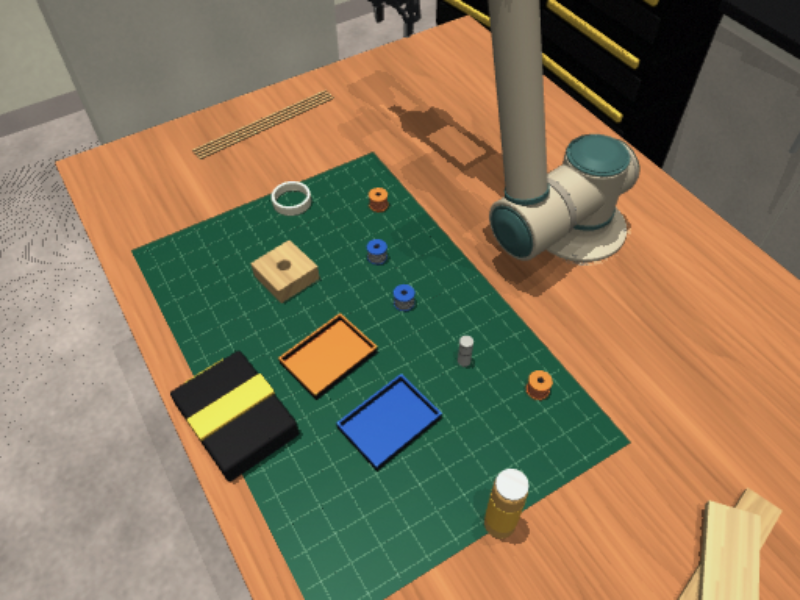

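```bash
cat > h.py <<'E'
import numpy as np,cv2
from scipy.optimize import minimize
from scipy.spatial.transform import Rotation as R
def cyl(r,h,z0=0,n=40):
    a=np.linspace(0,2*np.pi,n,endpoint=False);c=np.c_[r*np.cos(a),r*np.sin(a)]
    return np.vstack([np.c_[c,np.full(n,z0)],np.c_[c,np.full(n,z0+h)]])
def box(x,y,h): return np.array([[i*x/2,j*y/2,k*h] for i in(-1,1) for j in(-1,1) for k in(0,1)])
SP=cyl(.022,.036);MA=cyl(.013,.070);TR=box(.156,.112,.02);BL=box(.1,.1,.042)
def cam(d):  # -> R,t world->cam
    return cv2.Rodrigues(np.asarray(d["rvec"],float))[0],np.asarray(d["tvec"],float)
def wcam(d,st):
    q=st["ee_rot"];T=np.eye(4);T[:3,:3]=R.from_quat([q[1],q[2],q[3],q[0]]).as_matrix();T[:3,3]=st["position"]
    M=np.linalg.inv(T@np.asarray(d["mount"]));return M[:3,:3],M[:3,3]
def proj(P,d,Rt):
    c=P@Rt[0].T+Rt[1];return np.c_[d["fx"]*c[:,0]/c[:,2]+d["cx"],d["fy"]*c[:,1]/c[:,2]+d["cy"]]
def back(uv,z,d,Rt):
    r=Rt[0].T@np.array([(uv[0]-d["cx"])/d["fx"],(uv[1]-d["cy"])/d["fy"],1]);o=-Rt[0].T@Rt[1]
    return (o+r*(z-o[2])/r[2])[:2]
def blob(mask,uv):
    """component of mask nearest uv"""
    n,l,s,c=cv2.connectedComponentsWithStats(mask.astype(np.uint8))
    i=1+np.argmin([np.hypot(*(c[k]-uv)) if s[k,4]>25 else 1e9 for k in range(1,n)])
    return l==i,s[i,4]
def fit(shape,views,p0,yaw=False):
    """views: (mask,d,Rt); maximise IoU of the projected hull"""
    def cost(p):
        a=p[2]*20 if yaw else 0
        P=np.c_[shape[:,0]*np.cos(a)-shape[:,1]*np.sin(a)+p[0],shape[:,0]*np.sin(a)+shape[:,1]*np.cos(a)+p[1],shape[:,2]]
        e=0
        for m,d,Rt in views:
            hl=cv2.convexHull(proj(P,d,Rt).astype(np.float32))
            S=4;im=np.zeros((m.shape[0]*S,m.shape[1]*S),np.uint8)
            cv2.fillConvexPoly(im,np.round(((hl+.5)*S-.5)*16).astype(np.int32),1,shift=4)
            f=cv2.resize(im.astype(np.float32),m.shape[::-1],interpolation=cv2.INTER_AREA)
            e+=1-np.minimum(f,m).sum()/np.maximum(f,m).sum()
        return e/len(views)
    p0=np.array(p0,float)
    sim=[p0]+[p0+.006*np.eye(len(p0))[i] for i in range(len(p0))]
    r=minimize(cost,p0,method="Nelder-Mead",options=dict(initial_simplex=sim,xatol=1e-4,fatol=1e-4))
    return r.x*([1,1,20] if yaw else [1,1]),r.fun
def notgreen(img):
    h=cv2.cvtColor(img,cv2.COLOR_RGB2HSV).astype(int);return ~((h[...,0]>55)&(h[...,0]<95)&(h[...,1]>70))
E
python3 - <<'E'
from h import *
D={n:dict(np.load(n+"0.npz")) for n in("top","scene")}
s=512/800
top=dict(o1=(248,401),o2=(594,395),b1=(430,337),b2=(512,346),man=(320,352),ot=(407,225),bt=(303,242),block=(540,232),tape=(656,296))
sh=dict(ot=(TR,.02),bt=(TR,.02),block=(BL,.042),man=(MA,.07),tape=(cyl(.045,.025),.025))
cv2.imwrite("pics/mask.png",(notgreen(D["top"]["img"])*255).astype(np.uint8))
for k,uv in top.items():
    S,h=sh.get(k,(SP,.036));yaw=k in("ot","bt","block")
    p=back(np.array(uv)*s,h,D["top"],cam(D["top"]))
    out=[]
    vs=[]
    for n in D:
        d=D[n];c=proj(np.array([[*p,h/2]]),d,cam(d))[0];m,a=blob(notgreen(d["img"]),c);vs.append((m,d,cam(d)))
    for v in (vs[:1],vs[1:],vs):
        r,e=fit(S,v,[*p]+([(1.75 if k!="block" else .1)/20] if yaw else []),yaw);out.append((r.round(4).tolist(),round(e,3)))
    print(k,p.round(3),out)
E
```

```text
o1 [0.339 0.287] [([0.3381, 0.2886], np.float64(0.052)), ([0.3383, 0.2882], np.float64(0.055)), ([0.3384, 0.2882], np.float64(0.055))]
o2 [ 0.346 -0.292] [([0.3457, -0.292], np.float64(0.05)), ([0.3466, -0.2914], np.float64(0.077)), ([0.3459, -0.2917], np.float64(0.066))]
b1 [ 0.444 -0.019] [([0.4446, -0.0187], np.float64(0.056)), ([0.4437, -0.0191], np.float64(0.071)), ([0.4443, -0.0184], np.float64(0.066))]
b2 [ 0.428 -0.156] [([0.4295, -0.1563], np.float64(0.068)), ([0.4287, -0.1559], np.float64(0.08)), ([0.4295, -0.1559], np.float64(0.079))]
man [0.421 0.161] [([0.4197, 0.1635], np.float64(0.099)), ([0.42, 0.1632], np.float64(0.08)), ([0.4198, 0.1631], np.float64(0.09))]
ot [0.638 0.019] [([0.6408, 0.0191, 3.353], np.float64(0.031)), ([0.6399, 0.0173, 3.3494], np.float64(0.024)), ([0.6402, 0.0178, 3.3448], np.float64(0.033))]
bt [0.609 0.199] [([0.6127, 0.2029, 3.3167], np.float64(0.021)), ([0.6111, 0.2012, 3.3103], np.float64(0.024)), ([0.6123, 0.202, 3.3194], np.float64(0.029))]
block [ 0.62  -0.206] [([0.6229, -0.2096, 0.1737], np.float64(0.024)), ([0.6223, -0.2091, 0.1671], np.float64(0.029)), ([0.6225, -0.2092, 0.168], np.float64(0.028))]
tape [ 0.512 -0.405] [([0.5121, -0.4048], np.float64(1.0)), ([0.5121, -0.4048], np.float64(1.0)), ([0.5121, -0.4048], np.float64(1.0))]
```

Request:
step_arm(
  increments=[
    {"grip":0.75,"delta_pos":[0.0224,0.0294,-0.011],"twist":-3.5},
    {"grip":0.75,"delta_pos":[0.0224,0.0294,-0.011],"twist":0},
    {"grip":0.75,"delta_pos":[0.0224,0.0294,-0.011],"twist":0},
    {"grip":0.75,"delta_pos":[0.0224,0.0294,-0.011],"twist":0},
    {"grip":0.75,"delta_pos":[0.0224,0.0294,-0.011],"twist":0},
    {"grip":0.75,"delta_pos":[0.0224,0.0294,-0.011],"twist":0},
    {"grip":0.75,"delta_pos":[0.0224,0.0294,-0.011],"twist":0},
    {"grip":0.75,"delta_pos":[0.0224,0.0294,-0.011],"twist":0},
    {"grip":0.75,"delta_pos":[0.0224,0.0294,-0.011],"twist":0},
    {"grip":0.75,"delta_pos":[0,0,0],"twist":0},
  ],
  force=40,
)

```text
clock: 0.93
position: [0.347, -0.2849, 0.101]
ee_rot: [-0.067, -0.703, -0.072, 0.704]
contact_force: [-0.1, 1.0, -0.2]
width: 0.0644
```

```bash
cat > w.py <<'E'
import sys
from rig import manip
from h import *
st=manip.get_state();d=manip.get_image("wrist");Rt=wcam(d,st)
print(st["position"].round(4),st["width"],R.from_quat(np.roll(st["ee_rot"],-1)).as_matrix().round(3)[:,1])
im=cv2.resize(d["img"][:,:,::-1],(800,600)).copy()
for a in sys.argv[2:]:
    P=np.array(eval(a),float);P=P.reshape(-1,3)
    for u in proj(P,d,Rt): cv2.drawMarker(im,tuple(int(v) for v in (u+.5)*800/512),(255,0,255),0,16,2)
cv2.imwrite(f"pics/{sys.argv[1]}.png",im)
E
python3 w.py w1 "[.3459,-.2917,.036]"
```

```text
[ 0.347  -0.2849  0.101 ] 0.06439046613628882 [ 0.197 -0.98  -0.008]
```

View pics/w1.png

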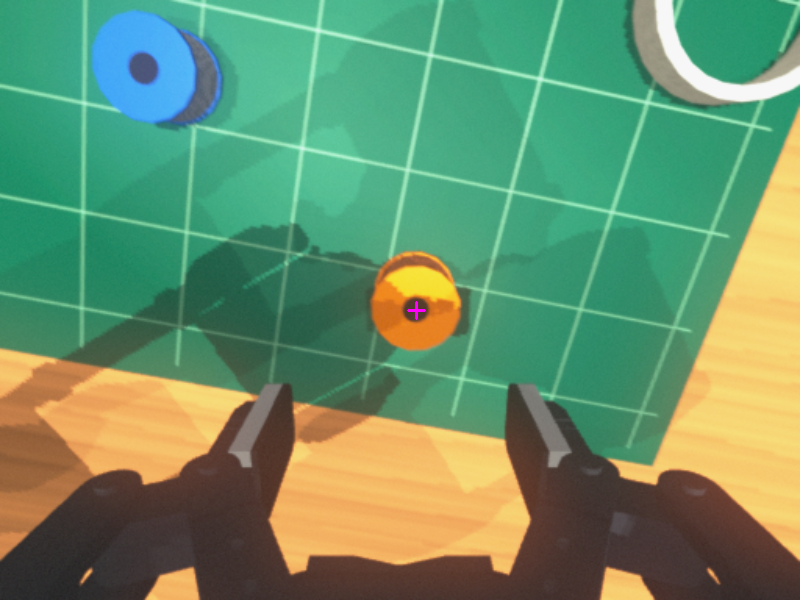

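Request:
step_arm(
  increments=[
    {"grip":0.75,"delta_pos":[0,0,-0.01],"twist":0},
    {"grip":0.75,"delta_pos":[0,0,-0.02],"twist":0},
    {"grip":0.75,"delta_pos":[0,0,-0.02],"twist":0},
    {"grip":0.75,"delta_pos":[0,0,-0.01],"twist":0},
    {"grip":0.75,"delta_pos":[0,0,0],"twist":0},
  ],
)

```text
clock: 1.4
position: [0.3442, -0.2916, 0.0414]
ee_rot: [-0.067, -0.703, -0.069, 0.705]
contact_force: [-0.4, -0.1, -0.4]
width: 0.0639
```

Request:
step_arm(
  increments=[
    {"grip":0.75,"delta_pos":[0.001,0,-0.018],"twist":0},
    {"grip":0.75,"delta_pos":[0,0,-0.013],"twist":0},
    {"grip":0.75,"delta_pos":[0,0,-0.006],"twist":0},
    {"grip":0.75,"delta_pos":[0,0,0],"twist":0},
    {"grip":0.3,"delta_pos":[0,0,0],"twist":0},
    {"grip":0.3,"delta_pos":[0,0,0],"twist":0},
    {"grip":0.3,"delta_pos":[0,0,0],"twist":0},
    {"grip":0.3,"delta_pos":[0,0,0],"twist":0},
    {"grip":0.3,"delta_pos":[0,0,0],"twist":0},
  ],
  force=40,
)

```text
clock: 2.15
position: [0.3473, -0.2924, 0.0068]
ee_rot: [0.068, 0.704, 0.068, -0.704]
contact_force: [-0.1, 0.4, 2.5]
width: 0.0255
```

```bash
python3 w.py w2 "[.3459,-.2917,.036]"
```

```text
[ 0.3473 -0.2924  0.0068] 0.025507467139530452 [ 0.192 -0.981  0.001]
```

View pics/w2.png

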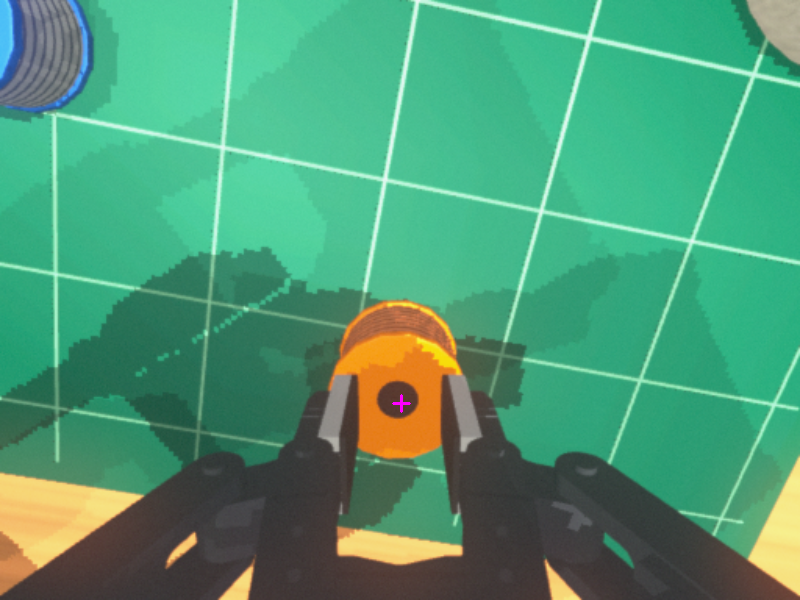

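```bash
python3 - <<'E'
from rig import manip
from h import *
st=manip.get_state();d=manip.get_image("wrist")
M=np.linalg.inv(np.asarray(d["mount"]));Rt=(M[:3,:3],M[:3,3])
print(st["position"],st["width"],st["contact_force"]);print(np.asarray(d["mount"]).round(3))
for w in(.0128,.022):
  for x in(0,-.01,-.02,-.03,-.04):
    P=np.array([[x,s*w,z] for s in(-1,1) for z in(-.011,.011)]);print(w,x,((proj(P,d,Rt)+.5)*800/512).round().tolist())
E
```

```text
[ 0.34727372 -0.29234003  0.00679694] 0.026008303505399576 [-0.08226014 -0.16862206  3.63892156]
[[-0.001 -0.303  0.953 -0.17 ]
 [ 1.    -0.     0.001 -0.002]
 [-0.     0.953  0.303 -0.076]
 [ 0.     0.     0.     1.   ]]
0.0128 0 [[368.0, 333.0], [369.0, 389.0], [440.0, 333.0], [438.0, 388.0]]
0.0128 -0.01 [[366.0, 344.0], [367.0, 402.0], [442.0, 343.0], [440.0, 402.0]]
0.0128 -0.02 [[364.0, 355.0], [366.0, 416.0], [444.0, 355.0], [443.0, 416.0]]
0.0128 -0.03 [[362.0, 369.0], [364.0, 433.0], [447.0, 369.0], [445.0, 433.0]]
0.0128 -0.04 [[360.0, 384.0], [361.0, 451.0], [450.0, 384.0], [448.0, 451.0]]
0.022 0 [[342.0, 333.0], [344.0, 389.0], [465.0, 333.0], [463.0, 388.0]]
0.022 -0.01 [[339.0, 344.0], [341.0, 402.0], [469.0, 343.0], [466.0, 402.0]]
0.022 -0.02 [[335.0, 355.0], [338.0, 416.0], [473.0, 355.0], [470.0, 416.0]]
0.022 -0.03 [[332.0, 369.0], [334.0, 433.0], [478.0, 369.0], [474.0, 433.0]]
0.022 -0.04 [[327.0, 384.0], [330.0, 451.0], [483.0, 384.0], [479.0, 451.0]]
```

Request:
step_arm(
  increments=[
    {"grip":0.3,"delta_pos":[0,0,0.006],"twist":0},
    {"grip":0.3,"delta_pos":[0,0,0.006],"twist":0},
    {"grip":0.3,"delta_pos":[0,0,0],"twist":0},
    {"grip":0.3,"delta_pos":[0,0,0],"twist":0},
  ],
)

```text
clock: 2.58
position: [0.3473, -0.2924, 0.0188]
ee_rot: [0.068, 0.704, 0.068, -0.704]
contact_force: [1.3, 0.5, 0.8]
width: 0.0256
```

```bash
python3 w.py w3 && python3 - <<'E'
import cv2
from rig import manip
print(manip.grasp_offset,[a for a in dir(manip) if a[0]!='_'],manip.get_state()["contact_force"])
a=cv2.imread("pics/w2.png")[250:550,250:550];b=cv2.imread("pics/w3.png")[250:550,250:550]
cv2.imwrite("pics/w23.png",cv2.resize(cv2.hconcat([a,b]),(800,400)))
E
```

```text
[ 0.3473 -0.2924  0.0188] 0.025587583592782123 [ 0.192 -0.981  0.001]
0.0187 ['MotionError', 'get_image', 'get_state', 'grasp_offset', 'sign_off'] [ 0.06514303 -0.30868172 -0.30798945]
```

View pics/w23.png

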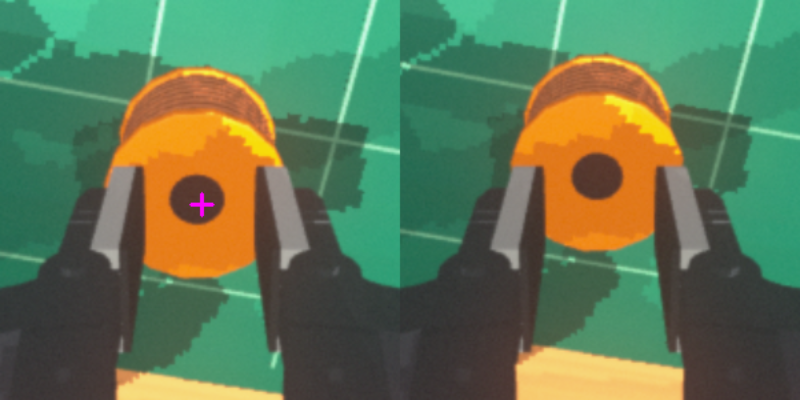

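Request:
step_arm(
  increments=[
    {"grip":0.75,"delta_pos":[0,0,0.005],"twist":0},
    {"grip":0.75,"delta_pos":[0,0,0],"twist":0},
    {"grip":0.75,"delta_pos":[0,0,0],"twist":0},
    {"grip":0.75,"delta_pos":[-0.001,0.001,-0.015],"twist":0},
    {"grip":0.75,"delta_pos":[0,0,-0.014],"twist":0},
    {"grip":0.75,"delta_pos":[0,0,-0.01],"twist":0},
    {"grip":0.75,"delta_pos":[0,0,-0.006],"twist":0},
    {"grip":0.75,"delta_pos":[0,0,0],"twist":0},
    {"grip":0.75,"delta_pos":[0,0,0],"twist":0},
  ],
)

```text
clock: 3.38
position: [0.3459, -0.291, -0.0219]
ee_rot: [-0.068, -0.704, -0.068, 0.704]
contact_force: [0.2, 0.6, -0.5]
width: 0.064
```

Request:
step_arm(
  increments=[
    {"grip":0.45,"delta_pos":[0,0,0],"twist":0},
    {"grip":0.4,"delta_pos":[0,0,0],"twist":0},
    {"grip":0.4,"delta_pos":[0,0,0],"twist":0},
    {"grip":0.4,"delta_pos":[0,0,0],"twist":0},
    {"grip":0.4,"delta_pos":[0,0,0],"twist":0},
  ],
)

```text
clock: 3.8
position: [0.3465, -0.2917, -0.021]
ee_rot: [0.069, 0.704, 0.067, -0.703]
contact_force: [-0.8, 1.0, 6.0]
width: 0.043
```

Request:
step_arm(
  increments=[
    {"grip":0.4,"delta_pos":[0,0,0.005],"twist":0},
    {"grip":0.4,"delta_pos":[0,0,0.02],"twist":0},
    {"grip":0.4,"delta_pos":[0,0,0.025],"twist":0},
    {"grip":0.4,"delta_pos":[0,0,0.025],"twist":0},
    {"grip":0.4,"delta_pos":[0,0,0],"twist":0},
    {"grip":0.4,"delta_pos":[0,0,0],"twist":0},
  ],
)

```text
clock: 4.3
position: [0.3466, -0.2916, 0.0543]
ee_rot: [0.069, 0.704, 0.067, -0.703]
contact_force: [-0.3, 0.2, -1.3]
width: 0.0431
```

```bash
python3 w.py w4; python3 - <<'E'
from rig import manip
print(manip.get_state()["contact_force"])
E
```

```text
[ 0.3466 -0.2916  0.0543] 0.04313175537449254 [ 0.192 -0.981  0.003]
[ 0.54182167  0.15482142 -1.72664777]
```

View pics/w4.png

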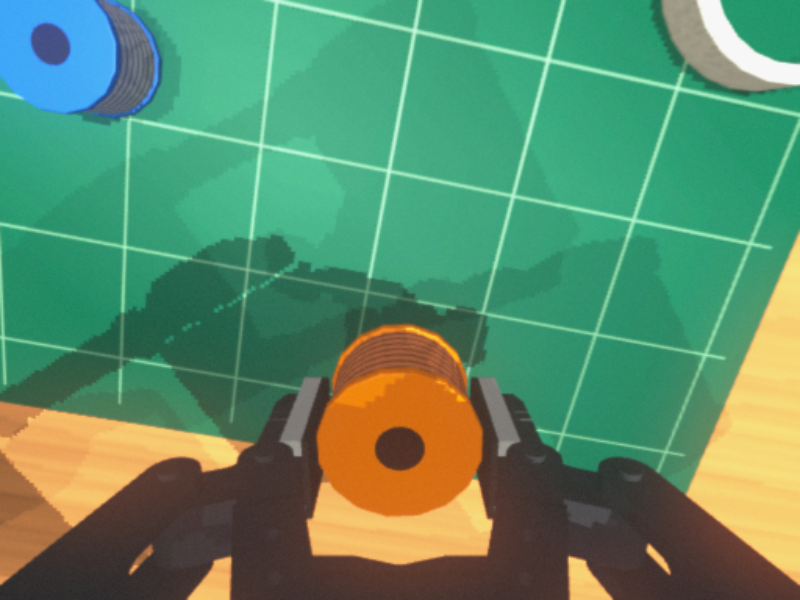

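Request:
step_arm(
  increments=[
    {"grip":0.4,"delta_pos":[0.0135,0.013,0],"twist":0},
    {"grip":0.4,"delta_pos":[0.0275,0.0265,0],"twist":0},
    {"grip":0.4,"delta_pos":[0.0275,0.0265,0],"twist":0},
    {"grip":0.4,"delta_pos":[0.0275,0.0265,0],"twist":0},
    {"grip":0.4,"delta_pos":[0.0275,0.0265,0],"twist":0},
    {"grip":0.4,"delta_pos":[0.0275,0.0265,0],"twist":0},
    {"grip":0.4,"delta_pos":[0.0275,0.0265,0],"twist":0},
    {"grip":0.4,"delta_pos":[0.0275,0.0265,0],"twist":0},
    {"grip":0.4,"delta_pos":[0.0275,0.0265,0],"twist":0},
    {"grip":0.4,"delta_pos":[0.0275,0.0265,0],"twist":0},
  ],
)

```text
clock: 5.18
position: [0.6064, -0.0376, 0.0509]
ee_rot: [-0.068, -0.702, -0.069, 0.705]
contact_force: [0.3, -0.9, -1.3]
width: 0.0426
```

Request:
step_arm(
  increments=[
    {"grip":0.4,"delta_pos":[0.0275,0.0265,0],"twist":0},
    {"grip":0.4,"delta_pos":[0.0275,0.0265,0],"twist":0},
    {"grip":0.4,"delta_pos":[0.0135,0.0125,0],"twist":0},
    {"grip":0.4,"delta_pos":[0,0,0],"twist":0},
    {"grip":0.4,"delta_pos":[0,0,0],"twist":0},
  ],
)

```text
clock: 5.6
position: [0.6743, 0.027, 0.0504]
ee_rot: [-0.069, -0.702, -0.069, 0.705]
contact_force: [-1.2, -1.1, -1.5]
width: 0.0428
```

Request:
step_arm(
  increments=[
    {"grip":0.4,"delta_pos":[0.001,-0.001,-0.015],"twist":0},
    {"grip":0.4,"delta_pos":[0,0,-0.02],"twist":0},
    {"grip":0.4,"delta_pos":[0,0,-0.015],"twist":0},
    {"grip":0.4,"delta_pos":[0,0,-0.008],"twist":0},
    {"grip":0.4,"delta_pos":[0,0,-0.004],"twist":0},
    {"grip":0.4,"delta_pos":[0,0,0],"twist":0},
    {"grip":0.4,"delta_pos":[0,0,0],"twist":0},
  ],
)

```text
clock: 6.18
position: [0.6764, 0.0245, -0.0085]
ee_rot: [0.068, 0.704, 0.068, -0.704]
contact_force: [1.5, -0.0, -1.6]
width: 0.0428
```

```bash
python3 - <<'E'
a=.203
import numpy as np
print([[.6402+x*np.cos(a)-y*np.sin(a),.0178+x*np.sin(a)+y*np.cos(a),.02] for x in(-.078,.078) for y in(-.056,.056)])
E
python3 w.py w5 "[[0.5751,-0.0528,0.02],[0.5525,0.0569,0.02],[0.7279,-0.0213,0.02],[0.7053,0.0884,0.02],[.6755,.025,.04]]"
```

```text
[[np.float64(0.5750917228831575), np.float64(-0.052775578289351824), 0.02], [np.float64(0.5525115560871768), np.float64(0.056924631680664625), 0.02], [np.float64(0.7278884439128231), np.float64(-0.02132463168066462), 0.02], [np.float64(0.7053082771168425), np.float64(0.08837557828935183), 0.02]]
[ 0.6764  0.0245 -0.0085] 0.0428225184487158 [ 0.191 -0.982  0.   ]
```

View pics/w5.png

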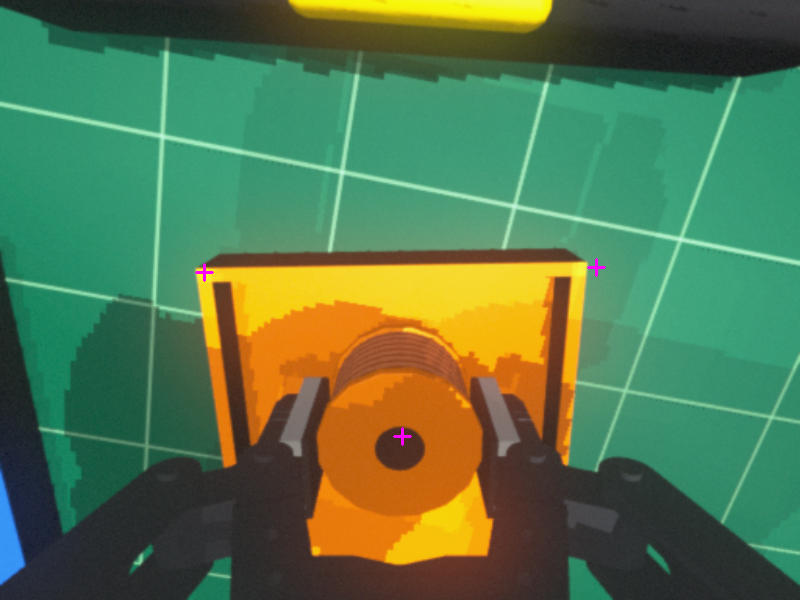

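Request:
step_arm(
  increments=[
    {"grip":0.4,"delta_pos":[0,0.001,-0.004],"twist":0},
    {"grip":0.4,"delta_pos":[0,0,-0.002],"twist":0},
    {"grip":0.4,"delta_pos":[0,0,-0.002],"twist":0},
    {"grip":0.4,"delta_pos":[0,0,0],"twist":0},
    {"grip":0.4,"delta_pos":[0,0,0],"twist":0},
  ],
)

```text
clock: 6.65
position: [0.6765, 0.0261, -0.0168]
ee_rot: [-0.068, -0.704, -0.068, 0.704]
contact_force: [0.6, -1.1, -1.4]
width: 0.0426
```

Request:
step_arm(
  increments=[
    {"grip":0.4,"delta_pos":[0,0,-0.001],"twist":0},
    {"grip":0.4,"delta_pos":[0,0,0],"twist":0},
    {"grip":0.6,"delta_pos":[0,0,0],"twist":0},
    {"grip":0.65,"delta_pos":[0,0,0],"twist":0},
    {"grip":0.65,"delta_pos":[0,0,0],"twist":0},
    {"grip":0.65,"delta_pos":[0,0,0.01],"twist":0},
    {"grip":0.65,"delta_pos":[0,0,0.025],"twist":0},
    {"grip":0.65,"delta_pos":[0,0,0.03],"twist":0},
    {"grip":0.65,"delta_pos":[0,0,0.025],"twist":0},
    {"grip":0.75,"delta_pos":[-0.014,0.011,0],"twist":0},
  ],
)

```text
clock: 7.48
position: [0.6697, 0.0349, 0.0791]
ee_rot: [0.069, 0.709, 0.066, -0.698]
contact_force: [1.8, -0.0, 1.0]
width: 0.0638
```

Request:
step_arm(
  increments=[
    {"grip":0.75,"delta_pos":[-0.03,0.023,0],"twist":0},
    {"grip":0.75,"delta_pos":[-0.03,0.023,0],"twist":0},
    {"grip":0.75,"delta_pos":[-0.03,0.023,0],"twist":0},
    {"grip":0.75,"delta_pos":[-0.03,0.023,0],"twist":0},
    {"grip":0.75,"delta_pos":[-0.03,0.023,0],"twist":0},
    {"grip":0.75,"delta_pos":[-0.03,0.023,0],"twist":0},
    {"grip":0.75,"delta_pos":[-0.03,0.023,0],"twist":0},
    {"grip":0.75,"delta_pos":[-0.03,0.023,0],"twist":0},
    {"grip":0.75,"delta_pos":[-0.03,0.023,0],"twist":0},
    {"grip":0.75,"delta_pos":[-0.03,0.023,0],"twist":0},
  ],
)

```text
clock: 8.32
position: [0.3613, 0.2679, 0.0731]
ee_rot: [0.068, 0.704, 0.068, -0.703]
contact_force: [1.2, 0.4, -0.1]
width: 0.0637
```

Request:
step_arm(
  increments=[
    {"grip":0.75,"delta_pos":[-0.023,0.02,0],"twist":0},
    {"grip":0.75,"delta_pos":[0,0,-0.01],"twist":0},
    {"grip":0.75,"delta_pos":[0,0,0],"twist":0},
    {"grip":0.75,"delta_pos":[0,0,0],"twist":0},
  ],
)

```text
clock: 8.65
position: [0.3395, 0.2871, 0.0626]
ee_rot: [0.069, 0.704, 0.068, -0.704]
contact_force: [-0.1, 0.5, 0.1]
width: 0.0638
```

Request:
step_arm(
  increments=[
    {"grip":0.75,"delta_pos":[-0.001,0.001,-0.02],"twist":0},
    {"grip":0.75,"delta_pos":[0,0,-0.028],"twist":0},
    {"grip":0.75,"delta_pos":[0,0,-0.02],"twist":0},
    {"grip":0.75,"delta_pos":[0,0,-0.01],"twist":0},
    {"grip":0.75,"delta_pos":[0,0,-0.006],"twist":0},
    {"grip":0.75,"delta_pos":[0,0,0],"twist":0},
    {"grip":0.45,"delta_pos":[0,0,0],"twist":0},
    {"grip":0.4,"delta_pos":[0,0,0],"twist":0},
    {"grip":0.4,"delta_pos":[0,0,0],"twist":0},
    {"grip":0.4,"delta_pos":[0,0,0],"twist":0},
  ],
)

```text
clock: 9.48
position: [0.3398, 0.2884, -0.0208]
ee_rot: [0.068, 0.705, 0.068, -0.703]
contact_force: [0.7, -1.8, 3.9]
width: 0.043
```

Request:
step_arm(
  increments=[
    {"grip":0.4,"delta_pos":[0,0,0],"twist":0},
    {"grip":0.4,"delta_pos":[0,0,0],"twist":0},
  ],
)

```text
clock: 9.65
position: [0.3398, 0.2884, -0.0208]
ee_rot: [0.068, 0.705, 0.068, -0.703]
contact_force: [1.1, -1.6, 6.4]
width: 0.0431
```

Request:
step_arm(
  increments=[
    {"grip":0.4,"delta_pos":[0,0,0.01],"twist":0},
    {"grip":0.4,"delta_pos":[0,0,0.028],"twist":0},
    {"grip":0.4,"delta_pos":[0,0,0.035],"twist":0},
    {"grip":0.4,"delta_pos":[0,0,0.026],"twist":0},
    {"grip":0.4,"delta_pos":[0.013,-0.0135,0],"twist":0},
    {"grip":0.4,"delta_pos":[0.024,-0.025,0],"twist":0},
    {"grip":0.4,"delta_pos":[0.024,-0.025,0],"twist":0},
    {"grip":0.4,"delta_pos":[0.024,-0.025,0],"twist":0},
    {"grip":0.4,"delta_pos":[0.024,-0.025,0],"twist":0},
    {"grip":0.4,"delta_pos":[0.024,-0.025,0],"twist":0},
  ],
)

```text
clock: 10.48
position: [0.4717, 0.1484, 0.0772]
ee_rot: [-0.068, -0.704, -0.068, 0.704]
contact_force: [0.8, 1.0, -2.0]
width: 0.0427
```

Request:
step_arm(
  increments=[
    {"grip":0.4,"delta_pos":[0.024,-0.025,0],"twist":0},
    {"grip":0.4,"delta_pos":[0.024,-0.025,0],"twist":0},
    {"grip":0.4,"delta_pos":[0.024,-0.025,0],"twist":0},
    {"grip":0.4,"delta_pos":[0.024,-0.025,0],"twist":0},
    {"grip":0.4,"delta_pos":[0.024,-0.025,0],"twist":0},
    {"grip":0.4,"delta_pos":[0.012,-0.013,0],"twist":0},
    {"grip":0.4,"delta_pos":[0,0,-0.01],"twist":0},
    {"grip":0.4,"delta_pos":[0,0,0],"twist":0},
    {"grip":0.4,"delta_pos":[0,0,0],"twist":0},
  ],
)

```text
clock: 11.23
position: [0.601, 0.0124, 0.0658]
ee_rot: [-0.067, -0.702, -0.069, 0.705]
contact_force: [-0.4, -0.0, -2.1]
width: 0.0432
```

Request:
step_arm(
  increments=[
    {"grip":0.4,"delta_pos":[0.004,-0.001,-0.015],"twist":0},
    {"grip":0.4,"delta_pos":[0,0,-0.025],"twist":0},
    {"grip":0.4,"delta_pos":[0,0,-0.02],"twist":0},
    {"grip":0.4,"delta_pos":[0,0,-0.012],"twist":0},
    {"grip":0.4,"delta_pos":[0,0,-0.005],"twist":0},
    {"grip":0.4,"delta_pos":[0,0,-0.003],"twist":0},
    {"grip":0.4,"delta_pos":[0,0,-0.002],"twist":0},
    {"grip":0.4,"delta_pos":[0,0,0],"twist":0},
    {"grip":0.4,"delta_pos":[0,0,0],"twist":0},
  ],
)

```text
clock: 11.98
position: [0.6081, 0.0107, -0.0138]
ee_rot: [0.068, 0.704, 0.068, -0.703]
contact_force: [0.1, -0.5, -1.3]
width: 0.0427
```

Request:
step_arm(
  increments=[
    {"grip":0.4,"delta_pos":[0,0,-0.002],"twist":0},
    {"grip":0.4,"delta_pos":[0,0,-0.002],"twist":0},
    {"grip":0.4,"delta_pos":[0,0,0],"twist":0},
    {"grip":0.4,"delta_pos":[0,0,0],"twist":0},
    {"grip":0.6,"delta_pos":[0,0,0],"twist":0},
    {"grip":0.65,"delta_pos":[0,0,0],"twist":0},
    {"grip":0.65,"delta_pos":[0,0,0],"twist":0},
    {"grip":0.65,"delta_pos":[0,0,0.01],"twist":0},
    {"grip":0.65,"delta_pos":[0,0,0.03],"twist":0},
    {"grip":0.65,"delta_pos":[0,0,0.035],"twist":0},
  ],
)

```text
clock: 12.82
position: [0.6053, 0.0106, 0.0551]
ee_rot: [-0.068, -0.702, -0.068, 0.706]
contact_force: [0.5, -0.3, -0.8]
width: 0.0552
```

Request:
step_arm(
  increments=[
    {"grip":0.75,"delta_pos":[-0.032,-0.006,0],"twist":0},
    {"grip":0.75,"delta_pos":[-0.035,-0.006,0],"twist":0},
    {"grip":0.75,"delta_pos":[-0.035,-0.006,0],"twist":0},
    {"grip":0.75,"delta_pos":[-0.035,-0.006,0],"twist":0},
    {"grip":0.75,"delta_pos":[-0.027,-0.005,0],"twist":0},
    {"grip":0.75,"delta_pos":[0,0,-0.01],"twist":0},
    {"grip":0.75,"delta_pos":[0,0,0],"twist":0},
    {"grip":0.75,"delta_pos":[0,0,0],"twist":0},
  ],
)

```text
clock: 13.48
position: [0.4441, -0.0187, 0.0468]
ee_rot: [0.068, 0.704, 0.068, -0.703]
contact_force: [-0.2, 0.3, 0.2]
width: 0.0638
```

Directly above blue spool 1. Descend and grip, then lift.

Request:
step_arm(
  increments=[
    {"grip":0.75,"delta_pos":[0,0,-0.02],"twist":0},
    {"grip":0.75,"delta_pos":[0,0,-0.025],"twist":0},
    {"grip":0.75,"delta_pos":[0,0,-0.015],"twist":0},
    {"grip":0.75,"delta_pos":[0,0,-0.008],"twist":0},
    {"grip":0.75,"delta_pos":[0,0,0],"twist":0},
    {"grip":0.45,"delta_pos":[0,0,0],"twist":0},
    {"grip":0.4,"delta_pos":[0,0,0],"twist":0},
    {"grip":0.4,"delta_pos":[0,0,0],"twist":0},
    {"grip":0.4,"delta_pos":[0,0,0],"twist":0},
    {"grip":0.4,"delta_pos":[0,0,0],"twist":0},
  ],
)

```text
clock: 14.32
position: [0.4448, -0.0187, -0.0208]
ee_rot: [0.068, 0.705, 0.068, -0.703]
contact_force: [0.7, -0.1, 4.3]
width: 0.043
```

Request:
step_arm(
  increments=[
    {"grip":0.4,"delta_pos":[0,0,0.01],"twist":0},
    {"grip":0.4,"delta_pos":[0,0,0.03],"twist":0},
    {"grip":0.4,"delta_pos":[0,0,0.035],"twist":0},
    {"grip":0.4,"delta_pos":[0,0,0],"twist":0},
  ],
)

```text
clock: 14.65
position: [0.4477, -0.0193, 0.0583]
ee_rot: [0.069, 0.708, 0.067, -0.7]
contact_force: [1.0, 0.1, -0.2]
width: 0.043
```

Request:
step_arm(
  increments=[
    {"grip":0.4,"delta_pos":[0.0115,0.0127,0],"twist":0},
    {"grip":0.4,"delta_pos":[0.0225,0.025,0],"twist":0},
    {"grip":0.4,"delta_pos":[0.0225,0.025,0],"twist":0},
    {"grip":0.4,"delta_pos":[0.0225,0.025,0],"twist":0},
    {"grip":0.4,"delta_pos":[0.0225,0.025,0],"twist":0},
    {"grip":0.4,"delta_pos":[0.0225,0.025,0],"twist":0},
    {"grip":0.4,"delta_pos":[0.0225,0.025,0],"twist":0},
    {"grip":0.4,"delta_pos":[0.0225,0.025,0],"twist":0},
    {"grip":0.4,"delta_pos":[0.0225,0.025,0],"twist":0},
    {"grip":0.4,"delta_pos":[0.0125,0.014,0],"twist":0},
  ],
)

```text
clock: 15.48
position: [0.6496, 0.2112, 0.0524]
ee_rot: [0.068, 0.704, 0.069, -0.703]
contact_force: [0.7, 0.1, -1.4]
width: 0.0431
```

Request:
step_arm(
  increments=[
    {"grip":0.4,"delta_pos":[0,0,0],"twist":0},
    {"grip":0.4,"delta_pos":[0,0,0],"twist":0},
    {"grip":0.4,"delta_pos":[0,0,-0.015],"twist":0},
    {"grip":0.4,"delta_pos":[0,0,-0.025],"twist":0},
    {"grip":0.4,"delta_pos":[0,0,-0.015],"twist":0},
    {"grip":0.4,"delta_pos":[0,0,-0.005],"twist":0},
    {"grip":0.4,"delta_pos":[0,0,0],"twist":0},
    {"grip":0.4,"delta_pos":[0,0,0],"twist":0},
  ],
)

```text
clock: 16.15
position: [0.6472, 0.2075, -0.0064]
ee_rot: [-0.068, -0.704, -0.068, 0.704]
contact_force: [0.4, -0.0, -1.7]
width: 0.043
```

Request:
step_arm(
  increments=[
    {"grip":0.4,"delta_pos":[0,0.001,-0.006],"twist":0},
    {"grip":0.4,"delta_pos":[0,0,-0.003],"twist":0},
    {"grip":0.4,"delta_pos":[0,0,-0.002],"twist":0},
    {"grip":0.4,"delta_pos":[0,0,0],"twist":0},
    {"grip":0.4,"delta_pos":[0,0,0],"twist":0},
  ],
)

```text
clock: 16.57
position: [0.6478, 0.2092, -0.0168]
ee_rot: [0.068, 0.704, 0.068, -0.703]
contact_force: [-1.5, -0.6, 3.7]
width: 0.0427
```

Request:
step_arm(
  increments=[
    {"grip":0.6,"delta_pos":[0,0,0],"twist":0},
    {"grip":0.65,"delta_pos":[0,0,0],"twist":0},
    {"grip":0.65,"delta_pos":[0,0,0],"twist":0},
    {"grip":0.65,"delta_pos":[0,0,0.01],"twist":0},
    {"grip":0.65,"delta_pos":[0,0,0.03],"twist":0},
    {"grip":0.65,"delta_pos":[0,0,0.035],"twist":0},
    {"grip":0.75,"delta_pos":[-0.009,-0.015,0],"twist":0},
    {"grip":0.75,"delta_pos":[-0.018,-0.03,0],"twist":0},
    {"grip":0.75,"delta_pos":[-0.018,-0.03,0],"twist":0},
    {"grip":0.75,"delta_pos":[-0.018,-0.03,0],"twist":0},
  ],
)

```text
clock: 17.4
position: [0.5841, 0.1035, 0.0582]
ee_rot: [0.069, 0.704, 0.068, -0.703]
contact_force: [-0.8, -0.2, -0.4]
width: 0.0639
```

Request:
step_arm(
  increments=[
    {"grip":0.75,"delta_pos":[-0.018,-0.03,0],"twist":0},
    {"grip":0.75,"delta_pos":[-0.018,-0.03,0],"twist":0},
    {"grip":0.75,"delta_pos":[-0.018,-0.03,0],"twist":0},
    {"grip":0.75,"delta_pos":[-0.018,-0.03,0],"twist":0},
    {"grip":0.75,"delta_pos":[-0.018,-0.03,0],"twist":0},
    {"grip":0.75,"delta_pos":[-0.018,-0.03,0],"twist":0},
    {"grip":0.75,"delta_pos":[-0.018,-0.03,0],"twist":0},
    {"grip":0.75,"delta_pos":[-0.018,-0.03,0],"twist":0},
    {"grip":0.75,"delta_pos":[-0.011,-0.019,0],"twist":0},
    {"grip":0.75,"delta_pos":[0,0,0],"twist":0},
  ],
)

```text
clock: 18.23
position: [0.4279, -0.158, 0.058]
ee_rot: [-0.067, -0.704, -0.066, 0.704]
contact_force: [-0.2, 0.1, 0.0]
width: 0.0643
```

Request:
step_arm(
  increments=[
    {"grip":0.75,"delta_pos":[0,0,-0.01],"twist":0},
    {"grip":0.75,"delta_pos":[0,0,0],"twist":0},
  ],
)

```text
clock: 18.4
position: [0.429, -0.1546, 0.0469]
ee_rot: [-0.067, -0.704, -0.068, 0.704]
contact_force: [-0.3, 0.2, 0.8]
width: 0.0642
```

Request:
step_arm(
  increments=[
    {"grip":0.75,"delta_pos":[0,-0.001,-0.02],"twist":0},
    {"grip":0.75,"delta_pos":[0,0,-0.025],"twist":0},
    {"grip":0.75,"delta_pos":[0,0,-0.015],"twist":0},
    {"grip":0.75,"delta_pos":[0,0,-0.008],"twist":0},
    {"grip":0.75,"delta_pos":[0,0,0],"twist":0},
    {"grip":0.45,"delta_pos":[0,0,0],"twist":0},
    {"grip":0.4,"delta_pos":[0,0,0],"twist":0},
    {"grip":0.4,"delta_pos":[0,0,0],"twist":0},
    {"grip":0.4,"delta_pos":[0,0,0],"twist":0},
    {"grip":0.4,"delta_pos":[0,0,0],"twist":0},
  ],
)

```text
clock: 19.23
position: [0.4306, -0.1561, -0.0197]
ee_rot: [0.068, 0.705, 0.068, -0.703]
contact_force: [0.1, 1.4, 6.5]
width: 0.0428
```

Request:
step_arm(
  increments=[
    {"grip":0.4,"delta_pos":[0,0,0.01],"twist":0},
    {"grip":0.4,"delta_pos":[0,0,0.03],"twist":0},
    {"grip":0.4,"delta_pos":[0,0,0.04],"twist":0},
    {"grip":0.4,"delta_pos":[0,0,0.01],"twist":0},
    {"grip":0.4,"delta_pos":[0,0,0],"twist":0},
  ],
)

```text
clock: 19.65
position: [0.4319, -0.1573, 0.0724]
ee_rot: [0.07, 0.706, 0.066, -0.702]
contact_force: [0.4, -0.2, -1.1]
width: 0.0428
```

Request:
step_arm(
  increments=[
    {"grip":0.4,"delta_pos":[0.007,0.016,0],"twist":0},
    {"grip":0.4,"delta_pos":[0.0133,0.032,0],"twist":0},
    {"grip":0.4,"delta_pos":[0.0133,0.032,0],"twist":0},
    {"grip":0.4,"delta_pos":[0.0133,0.032,0],"twist":0},
    {"grip":0.4,"delta_pos":[0.0133,0.032,0],"twist":0},
    {"grip":0.4,"delta_pos":[0.0133,0.032,0],"twist":0},
    {"grip":0.4,"delta_pos":[0.0133,0.032,0],"twist":0},
    {"grip":0.4,"delta_pos":[0.0133,0.032,0],"twist":0},
    {"grip":0.4,"delta_pos":[0.0133,0.032,0],"twist":0},
    {"grip":0.4,"delta_pos":[0.0133,0.032,0],"twist":0},
  ],
)

```text
clock: 20.48
position: [0.555, 0.1495, 0.0672]
ee_rot: [-0.068, -0.703, -0.068, 0.705]
contact_force: [0.3, -0.5, -1.3]
width: 0.0428
```

Request:
step_arm(
  increments=[
    {"grip":0.4,"delta_pos":[0.0133,0.032,0],"twist":0},
    {"grip":0.4,"delta_pos":[0.0067,0.017,0],"twist":0},
    {"grip":0.4,"delta_pos":[0,0,0],"twist":0},
    {"grip":0.4,"delta_pos":[0,0,-0.015],"twist":0},
    {"grip":0.4,"delta_pos":[0,0,-0.02],"twist":0},
    {"grip":0.4,"delta_pos":[0,0,0],"twist":0},
    {"grip":0.4,"delta_pos":[0,0,0],"twist":0},
  ],
)

```text
clock: 21.07
position: [0.5737, 0.196, 0.0321]
ee_rot: [-0.068, -0.702, -0.067, 0.706]
contact_force: [0.1, 0.6, -1.4]
width: 0.043
```

Request:
step_arm(
  increments=[
    {"grip":0.4,"delta_pos":[0.003,0.001,-0.015],"twist":0},
    {"grip":0.4,"delta_pos":[0,0,-0.015],"twist":0},
    {"grip":0.4,"delta_pos":[0,0,-0.01],"twist":0},
    {"grip":0.4,"delta_pos":[0,0,-0.004],"twist":0},
    {"grip":0.4,"delta_pos":[0,0,-0.002],"twist":0},
    {"grip":0.4,"delta_pos":[0,0,-0.001],"twist":0},
    {"grip":0.4,"delta_pos":[0,0,0],"twist":0},
    {"grip":0.4,"delta_pos":[0,0,0],"twist":0},
  ],
)

```text
clock: 21.73
position: [0.5797, 0.1983, -0.012]
ee_rot: [0.068, 0.704, 0.068, -0.703]
contact_force: [0.2, 0.1, -2.0]
width: 0.043
```

Request:
step_arm(
  increments=[
    {"grip":0.4,"delta_pos":[0,0,-0.002],"twist":0},
    {"grip":0.4,"delta_pos":[0,0,-0.002],"twist":0},
    {"grip":0.4,"delta_pos":[0,0,0],"twist":0},
    {"grip":0.4,"delta_pos":[0,0,0],"twist":0},
    {"grip":0.6,"delta_pos":[0,0,0],"twist":0},
    {"grip":0.65,"delta_pos":[0,0,0],"twist":0},
    {"grip":0.65,"delta_pos":[0,0,0],"twist":0},
    {"grip":0.65,"delta_pos":[0,0,0.01],"twist":0},
    {"grip":0.65,"delta_pos":[0,0,0.03],"twist":0},
    {"grip":0.65,"delta_pos":[0,0,0.04],"twist":0},
  ],
)

```text
clock: 22.57
position: [0.5763, 0.1975, 0.0612]
ee_rot: [-0.068, -0.701, -0.068, 0.707]
contact_force: [0.2, 0.3, 0.4]
width: 0.0552
```

Request:
step_arm(
  increments=[
    {"grip":0.6,"delta_pos":[-0.015,-0.004,0.025],"twist":0},
    {"grip":0.6,"delta_pos":[-0.032,-0.007,0],"twist":0},
    {"grip":0.6,"delta_pos":[-0.035,-0.008,0],"twist":0},
    {"grip":0.6,"delta_pos":[-0.035,-0.008,0],"twist":0},
    {"grip":0.6,"delta_pos":[-0.03,-0.006,0],"twist":0},
    {"grip":0.6,"delta_pos":[-0.012,-0.002,0],"twist":0},
    {"grip":0.6,"delta_pos":[0,0,0],"twist":0},
    {"grip":0.6,"delta_pos":[0,0,0],"twist":0},
  ],
)

```text
clock: 23.23
position: [0.4217, 0.1635, 0.0892]
ee_rot: [0.068, 0.705, 0.068, -0.703]
contact_force: [-0.3, -0.2, 0.0]
width: 0.0513
```

```bash
python3 w.py w6 "[.4198,.1631,.07]" && python3 - <<'E'
from rig import manip
from h import *
d=manip.get_image("top");cv2.imwrite("pics/top1.png",cv2.resize(d["img"][:,:,::-1],(800,600)))
d=manip.get_image("scene");cv2.imwrite("pics/scene1.png",cv2.resize(d["img"][100:330,130:400,::-1],None,fx=2.6,fy=2.6,interpolation=cv2.INTER_CUBIC))
E
```

```text
[0.4217 0.1635 0.0892] 0.051288579591635214 [ 0.192 -0.981  0.   ]
```

View pics/w6.png

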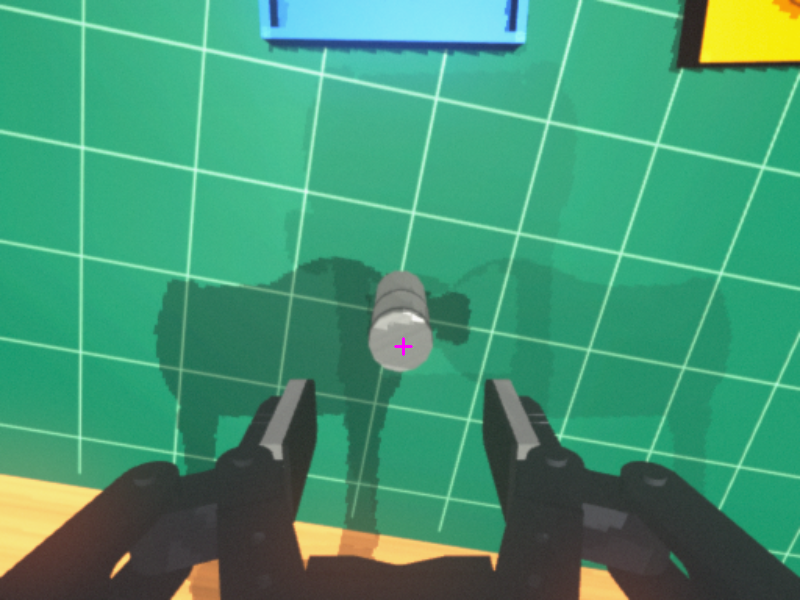

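View pics/scene1.png

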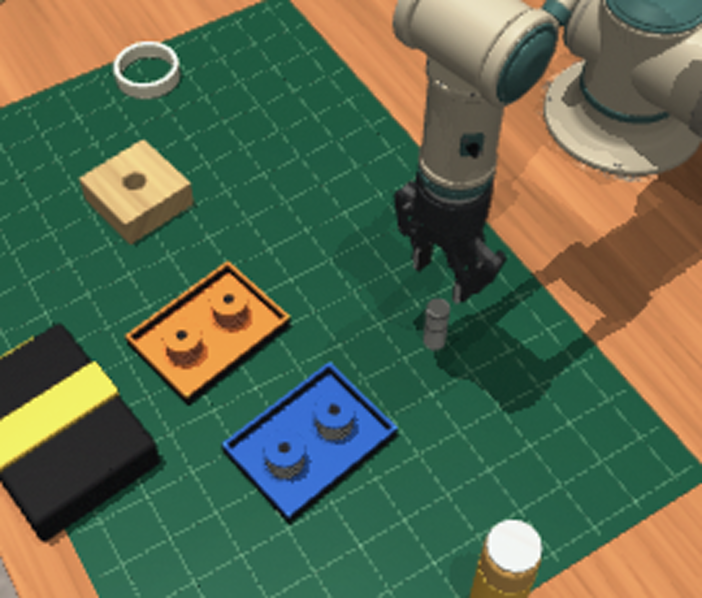

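Request:
step_arm(
  increments=[
    {"grip":0.6,"delta_pos":[0,0.0005,-0.02],"twist":0},
    {"grip":0.6,"delta_pos":[0,0,-0.03],"twist":0},
    {"grip":0.6,"delta_pos":[0,0,-0.02],"twist":0},
    {"grip":0.6,"delta_pos":[0,0,-0.009],"twist":0},
    {"grip":0.6,"delta_pos":[0,0,0],"twist":0},
    {"grip":0.4,"delta_pos":[0,0,0],"twist":0},
    {"grip":0.25,"delta_pos":[0,0,0],"twist":0},
    {"grip":0.2,"delta_pos":[0,0,0],"twist":0},
    {"grip":0.2,"delta_pos":[0,0,0],"twist":0},
    {"grip":0.2,"delta_pos":[0,0,0],"twist":0},
  ],
)

```text
clock: 24.22
position: [0.4215, 0.164, 0.0102]
ee_rot: [0.068, 0.705, 0.068, -0.703]
contact_force: [0.8, 0.3, 1.3]
width: 0.0252
```

Request:
step_arm(
  increments=[
    {"grip":0.2,"delta_pos":[0,0,0],"twist":0},
    {"grip":0.2,"delta_pos":[0,0,0],"twist":0},
  ],
)

```text
clock: 24.38
position: [0.4215, 0.164, 0.0102]
ee_rot: [0.068, 0.705, 0.068, -0.703]
contact_force: [1.4, -0.1, 6.0]
width: 0.0248
```

Request:
step_arm(
  increments=[
    {"grip":0.2,"delta_pos":[0,0,0.01],"twist":0},
    {"grip":0.2,"delta_pos":[0,0,0.03],"twist":0},
    {"grip":0.2,"delta_pos":[0,0,0.03],"twist":0},
    {"grip":0.2,"delta_pos":[0,0,0.01],"twist":0},
    {"grip":0.2,"delta_pos":[0.0085,-0.0155,0],"twist":0},
    {"grip":0.2,"delta_pos":[0.0168,-0.031,0],"twist":0},
    {"grip":0.2,"delta_pos":[0.0168,-0.031,0],"twist":0},
    {"grip":0.2,"delta_pos":[0.0168,-0.031,0],"twist":0},
    {"grip":0.2,"delta_pos":[0.0168,-0.031,0],"twist":0},
    {"grip":0.2,"delta_pos":[0.0168,-0.031,0],"twist":0},
  ],
)

```text
clock: 25.22
position: [0.5119, -0.0081, 0.0886]
ee_rot: [-0.068, -0.703, -0.068, 0.705]
contact_force: [1.4, 1.4, -2.5]
width: 0.0249
```

Request:
step_arm(
  increments=[
    {"grip":0.2,"delta_pos":[0.0168,-0.031,0],"twist":0},
    {"grip":0.2,"delta_pos":[0.0168,-0.031,0],"twist":0},
    {"grip":0.2,"delta_pos":[0.0168,-0.031,0],"twist":0},
    {"grip":0.2,"delta_pos":[0.0168,-0.031,0],"twist":0},
    {"grip":0.2,"delta_pos":[0.0168,-0.031,0],"twist":0},
    {"grip":0.2,"delta_pos":[0.0168,-0.031,0],"twist":0},
    {"grip":0.2,"delta_pos":[0.0085,-0.0155,0],"twist":0},
    {"grip":0.2,"delta_pos":[0,0,0],"twist":0},
    {"grip":0.2,"delta_pos":[0,0,0],"twist":0},
    {"grip":0.2,"delta_pos":[0,0,0],"twist":0},
  ],
)

```text
clock: 26.05
position: [0.6204, -0.2071, 0.0881]
ee_rot: [-0.067, -0.703, -0.069, 0.705]
contact_force: [0.1, 0.6, -2.7]
width: 0.025
```

```bash
python3 w.py w7 "[[.6225,-.2092,.042]]"
```

```text
[ 0.6204 -0.2071  0.0881] 0.024966947062128854 [ 0.191 -0.982 -0.003]
```

View pics/w7.png

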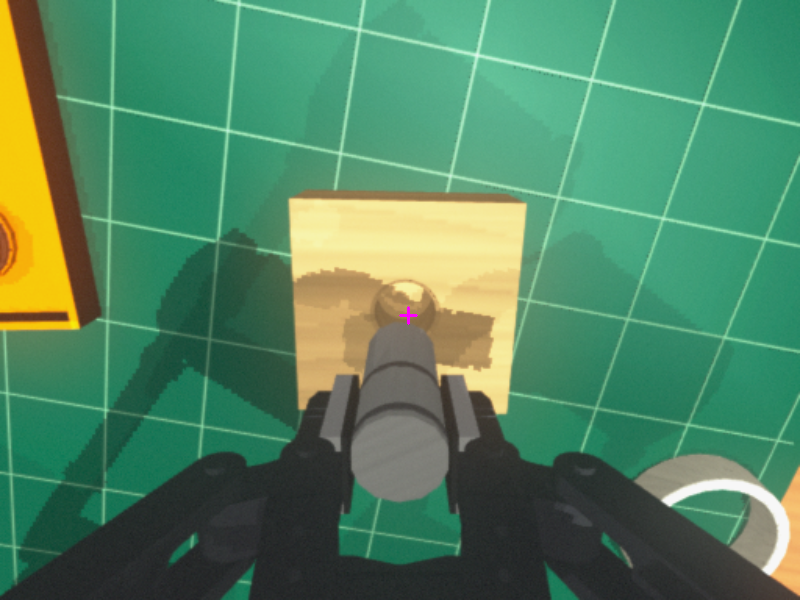

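```bash
cat > m.py <<'E'
from rig import manip
from h import *
import sys
st=manip.get_state();d=manip.get_image("wrist");Rt=wcam(d,st)
print(st["position"].round(4))
hsv=cv2.cvtColor(d["img"],cv2.COLOR_RGB2HSV);g=cv2.cvtColor(d["img"],cv2.COLOR_RGB2GRAY)
K=512/800
# block corners (800-scale guesses on the command line)
C=np.array(eval(sys.argv[1]),np.float32)*K
ng=notgreen(d["img"]).astype(np.uint8)*255
C2=cv2.cornerSubPix(cv2.GaussianBlur(ng,(3,3),0),C.reshape(-1,1,2),(6,6),(-1,-1),(3,50,.01)).reshape(-1,2)
W=np.array([back(c,.042,d,Rt) for c in C2]);print("corners",(C2/K).round(1).tolist(),W.round(4).tolist())
print("sides",np.linalg.norm(W-np.roll(W,1,0),axis=1).round(4),"centre",W.mean(0).round(4))
# mandrel: grey silhouette, foot and top circles in tool coords
M=np.linalg.inv(np.asarray(d["mount"]));Rm=(M[:3,:3],M[:3,3])
a=np.linspace(0,2*np.pi,72)
f=float(sys.argv[2])
for x in(f,f-.07):
    P=np.c_[np.full(72,x),.013*np.cos(a),.013*np.sin(a)];u=proj(P,d,Rm)/K
    print("circle x=%.3f"%x,"min",u.min(0).round(1),"max",u.max(0).round(1))
im=cv2.resize(d["img"][:,:,::-1],None,fx=3,fy=3,interpolation=cv2.INTER_CUBIC)
for x,c in((f,(255,0,255)),(f-.07,(255,255,0))):
    P=np.c_[np.full(72,x),.013*np.cos(a),.013*np.sin(a)]
    cv2.polylines(im,[np.round((proj(P,d,Rm)+.5)*3).astype(np.int32)],True,c,1)
cen=W.mean(0);P=np.c_[cen[0]+.016*np.cos(a),cen[1]+.016*np.sin(a),np.full(72,.042)]
cv2.polylines(im,[np.round((proj(P,d,Rt)+.5)*3).astype(np.int32)],True,(0,0,255),1)
cv2.imwrite(f"pics/{sys.argv[3]}.png",im[330:930,450:1150])
E
python3 m.py "[[289,199],[526,203],[508,412],[298,408]]" .0102 m1
```

```text
[ 0.6206 -0.2068  0.0885]
corners [[288.3999938964844, 197.89999389648438], [527.4000244140625, 203.1999969482422], [508.0, 412.0], [303.1000061035156, 412.3999938964844]] [[0.6636, -0.1498], [0.6807, -0.2485], [0.5833, -0.2658], [0.5642, -0.1696]]
sides [0.1013 0.1002 0.0989 0.0982] centre [ 0.6229 -0.2084]
circle x=0.010 min [368.7 317.4] max [436.6 380.3]
circle x=-0.060 min [353.2 412.4] max [456.5 501.4]
```

View pics/m1.png

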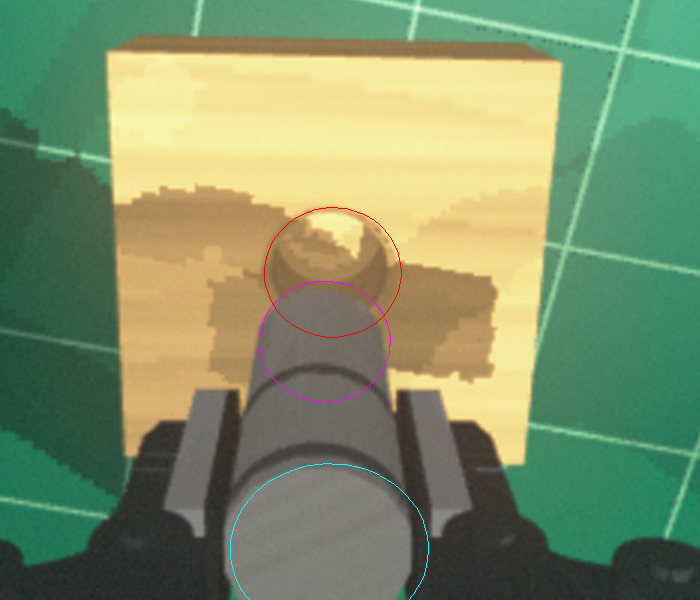

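Request:
step_arm(
  increments=[
    {"grip":0.2,"delta_pos":[0.003,-0.0013,-0.01],"twist":0},
    {"grip":0.2,"delta_pos":[0,0,-0.013],"twist":0},
    {"grip":0.2,"delta_pos":[0,0,-0.008],"twist":0},
    {"grip":0.2,"delta_pos":[0,0,0],"twist":0},
    {"grip":0.2,"delta_pos":[0,0,0],"twist":0},
    {"grip":0.2,"delta_pos":[0,0,0],"twist":0},
  ],
)

```text
clock: 26.65
position: [0.6252, -0.2095, 0.0585]
ee_rot: [0.068, 0.704, 0.068, -0.704]
contact_force: [-0.1, -0.2, -1.7]
width: 0.0248
```

```bash
python3 - <<'E'
from rig import manip
from h import *
st=manip.get_state();d=manip.get_image("wrist");Rt=wcam(d,st);print(st["position"].round(4),st["contact_force"].round(1))
P=[[.6229,-.2084,.042]]
for i in(-1,1):
  for j in(-1,1):
    c,s=np.cos(.17),np.sin(.17);P.append([.6229+.05*(i*c-j*s),-.2084+.05*(i*s+j*c),.042])
print(((proj(np.array(P),d,Rt)+.5)).round(1).tolist())
im=cv2.resize(d["img"][:,:,::-1],None,fx=4,fy=4,interpolation=cv2.INTER_CUBIC)
u,v=proj(np.array(P[:1]),d,Rt)[0]*4
a=np.linspace(0,2*np.pi,72)
M=np.linalg.inv(np.asarray(d["mount"]));Rm=(M[:3,:3],M[:3,3])
def ring(P,Rt,c): cv2.polylines(im,[np.round((proj(P,d,Rt)+.5)*4).astype(np.int32)],True,c,1)
ring(np.c_[.6229+.016*np.cos(a),-.2084+.016*np.sin(a),np.full(72,.042)],Rt,(0,0,255))
ring(np.c_[np.full(72,.0102),.013*np.cos(a)-.0004,.013*np.sin(a)+.0008],Rm,(255,0,255))
y=int(max(0,v-330));x=int(u-390);print(x,y);cv2.imwrite("pics/m2.png",im[y:y+590,x:x+780])
E
```

```text
[ 0.6252 -0.2095  0.0585] [-0.1 -0.2 -1.7]
[[255.7, 223.3], [329.0, 294.4], [178.6, 291.5], [345.0, 144.4], [170.1, 140.3]]
630 561
```

View pics/m2.png

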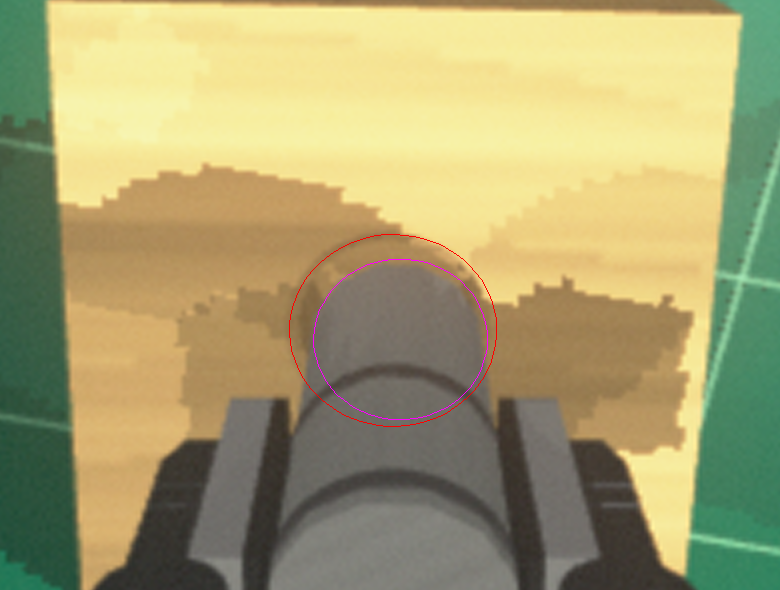

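Request:
step_arm(
  increments=[
    {"grip":0.2,"delta_pos":[-0.0012,0.0009,0],"twist":0},
    {"grip":0.2,"delta_pos":[0,0,-0.004],"twist":0},
    {"grip":0.2,"delta_pos":[0,0,-0.003],"twist":0},
    {"grip":0.2,"delta_pos":[0,0,-0.003],"twist":0},
    {"grip":0.2,"delta_pos":[0,0,-0.003],"twist":0},
    {"grip":0.2,"delta_pos":[0,0,0],"twist":0},
    {"grip":0.2,"delta_pos":[0,0,0],"twist":0},
  ],
  force=40,
)

```text
clock: 27.28
position: [0.6236, -0.2086, 0.0448]
ee_rot: [-0.068, -0.704, -0.068, 0.704]
contact_force: [-0.1, 0.7, -2.3]
width: 0.0248
```

Request:
step_arm(
  increments=[
    {"grip":0.2,"delta_pos":[0,0,-0.005],"twist":0},
    {"grip":0.2,"delta_pos":[0,0,-0.006],"twist":0},
    {"grip":0.2,"delta_pos":[0,0,-0.006],"twist":0},
    {"grip":0.2,"delta_pos":[0,0,-0.004],"twist":0},
    {"grip":0.2,"delta_pos":[0,0,-0.002],"twist":0},
    {"grip":0.2,"delta_pos":[0,0,0],"twist":0},
    {"grip":0.2,"delta_pos":[0,0,0],"twist":0},
  ],
)

```text
clock: 27.87
position: [0.6236, -0.2087, 0.022]
ee_rot: [-0.068, -0.704, -0.068, 0.704]
contact_force: [-0.3, -0.4, -1.9]
width: 0.025
```

Request:
step_arm(
  increments=[
    {"grip":0.2,"delta_pos":[0,0,-0.001],"twist":0},
    {"grip":0.2,"delta_pos":[0,0,-0.001],"twist":0},
    {"grip":0.2,"delta_pos":[0,0,-0.0005],"twist":0},
    {"grip":0.2,"delta_pos":[0,0,0],"twist":0},
    {"grip":0.2,"delta_pos":[0,0,0],"twist":0},
  ],
)

```text
clock: 28.28
position: [0.624, -0.2089, 0.0203]
ee_rot: [0.068, 0.704, 0.068, -0.704]
contact_force: [0.1, 1.1, 0.4]
width: 0.025
```

Seated (force has turned to support). Release and rise, then check.

Request:
step_arm(
  increments=[
    {"grip":0.3,"delta_pos":[0,0,0],"twist":0},
    {"grip":0.45,"delta_pos":[0,0,0],"twist":0},
    {"grip":0.6,"delta_pos":[0,0,0],"twist":0},
    {"grip":0.6,"delta_pos":[0,0,0],"twist":0},
    {"grip":0.6,"delta_pos":[0,0,0.01],"twist":0},
    {"grip":0.6,"delta_pos":[0,0,0.03],"twist":0},
    {"grip":0.6,"delta_pos":[0,0,0.04],"twist":0},
    {"grip":0.6,"delta_pos":[-0.02,0,0.03],"twist":0},
    {"grip":0.6,"delta_pos":[-0.035,0,0.01],"twist":0},
    {"grip":0.6,"delta_pos":[-0.035,0,0],"twist":0},
  ],
)

```text
clock: 29.12
position: [0.5361, -0.2101, 0.1443]
ee_rot: [0.07, 0.706, 0.067, -0.701]
contact_force: [-1.7, -0.7, -0.5]
width: 0.0511
```

Request:
step_arm(
  increments=[
    {"grip":0.6,"delta_pos":[-0.04,0,0],"twist":0},
    {"grip":0.6,"delta_pos":[-0.04,0,0],"twist":0},
    {"grip":0.6,"delta_pos":[-0.04,0,0],"twist":0},
    {"grip":0.6,"delta_pos":[0,0,0],"twist":0},
    {"grip":0.6,"delta_pos":[0,0,0],"twist":0},
  ],
)

```text
clock: 29.53
position: [0.4121, -0.2084, 0.1407]
ee_rot: [0.068, 0.704, 0.067, -0.704]
contact_force: [0.9, -1.0, 0.2]
width: 0.0511
```

```bash
python3 - <<'E'
from rig import manip
from h import *
st=manip.get_state();print(st["clock"],st["position"],st["contact_force"])
t=manip.get_image("top");s=manip.get_image("scene")
a=cv2.resize(t["img"][100:215,150:400,::-1],(800,368),interpolation=cv2.INTER_CUBIC)
b=cv2.resize(s["img"][140:310,150:300,::-1],None,fx=3.5,fy=3.5,interpolation=cv2.INTER_CUBIC)
P=np.array([[.6229,-.2084,.08]])
for d,im,o,f in((t,a,(150,100),3.2),(s,b,(150,140),3.5)):
    u=(proj(P,d,cam(d))[0]-o+.5)*f;cv2.drawMarker(im,tuple(int(v) for v in u),(255,0,255),0,12,1)
cv2.imwrite("pics/e1.png",a);cv2.imwrite("pics/e2.png",b)
E
```

```text
29.5333 [ 0.41205316 -0.20842685  0.14070797] [ 0.92696793 -0.96753142  0.16218103]
```

View pics/e1.png

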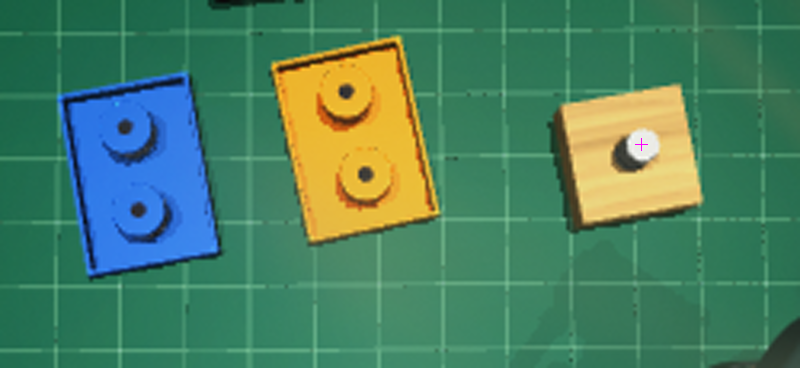

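View pics/e2.png

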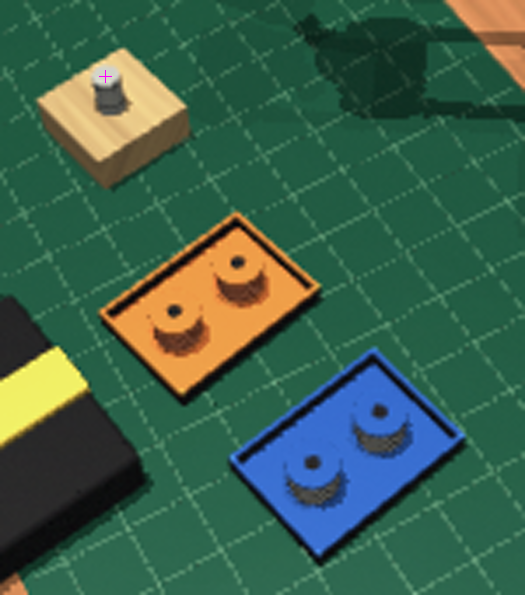

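Both pictures agree. The marker for the mandrel's fully-home top lands on its disc, at (641,144) in the top crop and (105,76) in the scene crop. All four spools stand flat, inside the tray of their own colour.

```bash
python3 -c "
from rig import manip
print(manip.sign_off())"
```

```text
the job is handed in; nothing more can be done
None
```

The job is handed in at about 29.5 s. The two orange spools are in the orange tray, the two blue spools are in the blue tray, and the mandrel is in the block's bore. The hand-in itself reports no verdict.

- **Spools:** The last top and scene pictures show all four upright on their tray floors. They sit about 68 mm apart, with 25 mm or so between them.
- **Mandrel:** It went into the bore without resistance, and its weight came off the gripper at the full depth. The predicted fully-home top matched the pictures in both views.
- **Bystanders:** The arm never went near the spray can or the tape roll. I did not re-measure either one afterwards.
- **What disagreed:** The finger ends really sit about 30 mm behind the stated TCP. My first grasp therefore closed on top of orange_spool_2's flange, pressing with about 3 N and leaving the spool where it stood. I re-gripped about 28 mm lower and used that correction for everything after.
- **Smaller corrections:** My first estimate of the mandrel's position was about 2.5 mm off. I corrected that from the wrist camera before gripping, and moved the held mandrel a further 1–3 mm before lowering it into the bore.

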